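# Push a milled block through the blow-off box's dust flap and press the air treadle

## Task

Push the milled aluminium block that lies on the infeed deck through the sprung dust flap, so that it slides down into the blow-off box and the flap falls shut behind it. Then press the air treadle beside the deck down to its stop and let it spring back up. Do not knock over the jar.

Things in the scene. Friction and masses are not known exactly. Their poses are not given: they have to be found in the camera images.
- chamber: Fixed grey sheet-metal blow-off box with an infeed deck. Origin: on the bench top straight below the doorway's centre; x points level from the deck through the doorway into the box, y left of that, z up. The box: 144 mm deep behind the doorway, 82 mm wide (118 mm over the door jambs), clear roof 126 mm above the bench. Inside, a slippery chute slopes down 25 degrees to the back wall at x = 138 mm.
- door_sill (a point): Middle of the doorway's sill, 70 mm above the bench; axes as the box. The doorway is 58 mm wide and 48 mm high under an 8 mm thick lintel (x = -4 to 4 mm; top 126 mm above the bench). The level deck ends here at x = 0 and the chute begins: a block whose middle is pushed past this edge tips and slides down by itself into the box.
- deck_front (a point): Middle of the deck's front edge, 198 mm before the sill, 70 mm above the bench; axes as the box. The white slippery deck (friction about 0.13) is 124 mm wide. Two guides on it, 20 mm high, 6 mm thick: 58 mm apart inside over the last 71 mm before the doorway, flaring to about 119 mm apart at the front edge.
- part_centre (a point): Centre of the milled aluminium clamp block, 80 x 44 x 28 mm (x, y, z), 0.17 to 0.35 kg, flat on the deck before the flap. Axes: x along its 80 mm length, z up. The round bore and two small holes on its top are only shallow marks.
- flap (a joint): Thin steel dust flap, 56 mm wide, 45 mm high, hung from a hinge under the lintel, at 4 mm behind the doorway's middle plane and 48 mm above the deck. 0 = hanging shut, grows as it swings inward (into the box) up to 1.5 rad. A weak spring (under 0.02 N m) shuts it.
- treadle (a joint): Hinged steel treadle plate of the air valve, 105 x 62 mm, on a fixed base 130 x 80 mm standing on the bench to the left or right of the deck. 0 = up, 0.2 rad = down at its stop. Spring: about 4 N at the pad to start, 8 N at the stop.
- treadle_pad (a point): Middle of the top face of the treadle's rubber pad (45 x 56 mm) at its raised free end, where it is pressed; about 48 mm above the bench when up, sinks 16 mm to the stop. Axes: x level (when up) from the free end towards the hinge 79 mm farther on, z up.
- jar: Closed round grease jar with an orange label, 48 mm across, 55 mm high, standing loose on the bench on the side of the deck opposite the treadle. Origin: centre of its underside, z up along the jar.
Things that resemble listed ones, but are neither listed nor needed, are in the scene too. What is meant by the part that bears treadle is not green, and is the larger of those in its own colour.

How it is judged:
By the outcome, as a careful person would: the job done as asked, in the order asked, and still so for the second after the job is handed in, with the robot touching nothing.
It also fails if it takes over 48 s, if anything falls off the work surface, if the arm or the gripper's body presses on something with over 40 N, if the wrist force passes 120 N, or if a joint passes its speed limit or range.

## Robot

A 6-joint arm with a two-finger parallel gripper is mounted at the origin on the work surface. World frame = base frame: x ahead of the robot, y to its left, z up, the work surface at z = 0. Lengths are in m, angles in rad, forces in N, time in s.
With the tool pointing down it reaches from about 0.35 to 0.975 m from the base axis. Payload 4.9 kg.
Tool frame: the origin (TCP) lies at the centre of the arm's flange, where the gripper is bolted on; the fingertips stand 173 mm ahead of it and the grasp point (between the pads) lies 155 mm ahead of it (ctrl.finger_overhang is the distance from the TCP to the fingertips, in m); z points along the fingers, y is the direction in which the jaws open and shut (so a half turn about z gives the same grasp; the last joint's range is limited). The gripper opens to 85 mm and grips with 20 to 120 N. Pads are 22 mm wide; open, the fingers measure 114 mm over their backs; the gripper's body (76 mm by 85 mm) begins 54 mm behind the grasp point. The pads swing forward as they close: fully open they stand 13 mm farther back than shut.
Start: joints at [1.066, 0.053, 1.613, -0, 1.476, -0.119], TCP at [0.235, 0.579, 0.405] pointing down, gripper open.
Joint ranges: [-3.01, 3.01], [-1.01, 2.22], [0.06, 2.58], [-1.02, 4.17], [0.09, 2.62], [-3.14, 3.14]. Speed limits (rad/s): [2.57, 2.57, 3.14, 3.14, 3.14, 3.14].

## Interface

Orientations are given as a rotation vector (axis times angle).
In Python, from station import ctrl, eyes, spotter gives the robot as it stands.
- The arm moves only by the shell command python3 -m crank 'ROWS' [FORCE]. ROWS is JSON, a list of rows, each a list of 7 numbers: the turn, a rotation vector about the tool's x, y, z in rad, then the shift along the tool's x, y, z in mm, then the closure, from -1 (fully open) to 1 (shut). A call has 1 to 8 rows; each row shifts and turns the pose as measured when the row begins, along the tool's axes as they then stand; what a row does not reach is not made up. A row lasts 1/12 s, in which the tool goes at most 41.7 mm and 7.16 degrees, less where a joint would pass 70% of its speed; a pose out of reach is approached as far as the arm can. A call is refused whole if a number of a shift passes 41.7 or a number of a turn 0.125, either way. A call with a gripper value outside its range is refused whole. The fingers move at their own pace and stop on an object; FORCE is the grip in N (left out, the last holds). Time passes only in rows, so rows that do not move let the fingers close. It gives the time, the measured TCP pose, the force and the opening at its end, in the units of the state.
- ctrl.get_obs(): the state, without advancing time (a new reading comes with each control period).
- eyes.get_image(name): name is "side" or "top"; returns a dict with "image" (480x640x3 uint8, red, green, blue), "vertical_fov" (degrees; the focal length in pixels is half the picture's height over the tangent of half this angle, whatever the lens; pixels are square), "cx", "cy" (the principal point, pixels), "rvec" (rotation vector, rad) and "tvec" (3), from world to camera coordinates, as OpenCV has them. Camera axes: x right, y down, z forward; pixel columns grow to the right and rows downward; lengths in m; the calibration is good to about 2 mm. A picture is of the moment at which its call begins. There is no depth.
- ctrl.finish_job(): hands the job in, once; it reports no verdict.
Trained networks look in a picture, given as the dict that the camera call returned (one of the last four; its "shot" number tells which), for a name from the list of things; names that differ only in an ending like _2 or _b are one class to them, and where a whole thing is asked for, a point or a joint stands for the part that bears it (a point fixed in the world has none). Each returns a list of dicts, best first, with "confidence" (0 to 1); they miss things now and then, are a little off and sometimes report something else, mostly with a low value. They report only what shows in the picture. A call takes as long as a camera call. They do not tell look-alikes from the thing itself.
- spotter.look_for(query, picture): "centre" ([x, y, z] in m, in world coordinates, good to about 4 mm: the middle of the surface that is visible of it).
- spotter.outline_of(query, picture): "region" (480x640 bool, what is visible of it).
- spotter.mark_of(query, picture): "centre" ([x, y, z] in m, in world coordinates, good to about 4 mm: a listed point, or the origin of a listed thing).
The state is a dict: "t": time; "q": joint angles; "dq": joint speeds; "effort": joint torques, N m; "tool_pos": TCP position; "tool_rot": TCP orientation; "contact_force": force on the tool from outside, world axes, zero at the start; "wrist_torque": the same for the moment, N m; "opening": finger opening in m.
Only numpy, scipy, OpenCV 4.12 (cv2) and the standard library are available. Lean on these libraries where they do the work, as an engineer would, in place of code of your own. Each camera call takes 0.05 s, during which the arm holds its last target.

## Working session

There is one attempt and no reset: what is moved stays moved. The work goes in short steps, Python scripts to look and compute and a shell command to move; the robot and the scene stay as the last step left them, time stands still between calls to the robot, and variables do not carry over. Pictures are saved under pics/ and viewed, and the job is handed in when it is done.

```bash
ls; mkdir -p pics
cat > h.py <<'E'
import numpy as np, cv2
from station import ctrl, eyes, spotter
from scipy.spatial.transform import Rotation as R
def cam(p):
    f=240/np.tan(np.radians(p["vertical_fov"])/2)
    K=np.array([[f,0,p["cx"]],[0,f,p["cy"]],[0,0,1.]])
    return K,R.from_rotvec(np.ravel(p["rvec"])).as_matrix(),np.ravel(p["tvec"])
def proj(p,X):
    K,r,t=cam(p); c=np.atleast_2d(X)@r.T+t; c=c@K.T; return c[:,:2]/c[:,2:]
def ray_z(p,uv,z):
    K,r,t=cam(p); d=r.T@np.linalg.inv(K)@np.array([uv[0],uv[1],1.]); o=-r.T@t
    return o+d*(z-o[2])/d[2]
def save(p,n,crop=None,s=1):
    im=p["image"]
    if crop: a,b,c,d=crop; im=im[b:d,a:c]
    im=cv2.resize(im,None,fx=s,fy=s,interpolation=cv2.INTER_CUBIC)
    cv2.imwrite(f"pics/{n}.png",im[:,:,::-1])
E
python3 - <<'E'
from h import *
for n in("top","side"):
    p=eyes.get_image(n); save(p,n+"0"); print(n,p["vertical_fov"],p["cx"],p["cy"],-cam(p)[1].T@cam(p)[2])
    for q in("chamber","door_sill","deck_front","part_centre","flap","treadle","treadle_pad","jar"):
        for fn in("mark_of","look_for"):
            try:
                for r in getattr(spotter,fn)(q,p): print(q,fn,round(r["confidence"],2),np.round(r["centre"],3),np.round(proj(p,r["centre"])[0]))
            except Exception as e: print(q,fn,e)
o=ctrl.get_obs(); print(o, ctrl.finger_overhang)
E
```

```text
pics
top 57.261325493320534 323.4023709589841 243.88344402935198 [0.25930133 0.09015318 1.01506551]
chamber mark_of 0.68 [ 0.611  0.053 -0.001] [333. 191.]
chamber look_for 0.92 [0.572 0.053 0.069] [335. 198.]
door_sill mark_of 0.57 [0.606 0.052 0.066] [334. 184.]
door_sill mark_of 0.42 [0.412 0.051 0.066] [340. 268.]
door_sill look_for 0.9 [0.568 0.057 0.067] [333. 200.]
deck_front mark_of 0.91 [0.41  0.049 0.07 ] [341. 268.]
deck_front look_for 0.76 [0.57  0.051 0.07 ] [336. 198.]
part_centre mark_of 0.79 [0.521 0.046 0.084] [339. 218.]
part_centre mark_of 0.53 [0.411 0.047 0.068] [342. 268.]
part_centre look_for 0.64 [0.519 0.044 0.098] [341. 217.]
flap mark_of it knows: chamber, deck_front, door_sill, jar, part_centre, treadle_pad
treadle mark_of it knows: chamber, deck_front, door_sill, jar, part_centre, treadle_pad
treadle look_for 0.91 [0.369 0.238 0.028] [257. 294.]
treadle look_for 0.91 [0.258 0.386 0.04 ] [189. 348.]
treadle look_for 0.78 [0.533 0.249 0.045] [250. 222.]
treadle look_for 0.72 [0.518 0.046 0.098] [339. 217.]
treadle_pad mark_of 0.97 [0.231 0.396 0.045] [183. 
[... 1779 characters left out ...]
k_for 0.8 [ 0.53  -0.153  0.044] [390. 354.]
{'t': 1.5, 'q': array([ 1.06600383e+00,  5.26936234e-02,  1.61290234e+00, -4.42446010e-06,
        1.47597262e+00, -1.18960327e-01]), 'dq': array([-0.00024181,  0.00084553,  0.00061399, -0.00051678,  0.00036118,
       -0.00104847]), 'effort': array([ 4.50942598e-04, -3.93676329e+01, -3.70443821e+01, -1.24534577e-04,
        6.40929757e-04,  2.61385264e-05]), 'tool_pos': array([0.23517553, 0.57904839, 0.40470613]), 'tool_rot': array([6.02308610e-01, 3.08330277e+00, 3.38687052e-05]), 'contact_force': array([-0.65410004,  0.29199188, -0.20313124]), 'wrist_torque': array([ 0.00473202,  0.0031274 , -0.01284207]), 'opening': 0.08523756376277422} 0.1734
```

View pics/top0.png

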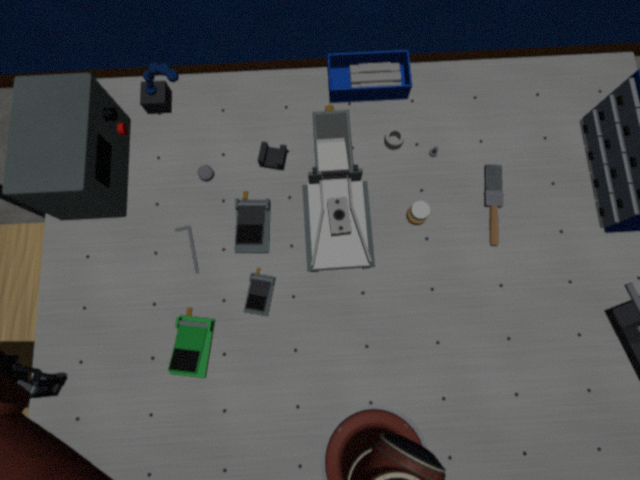

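View pics/side0.png

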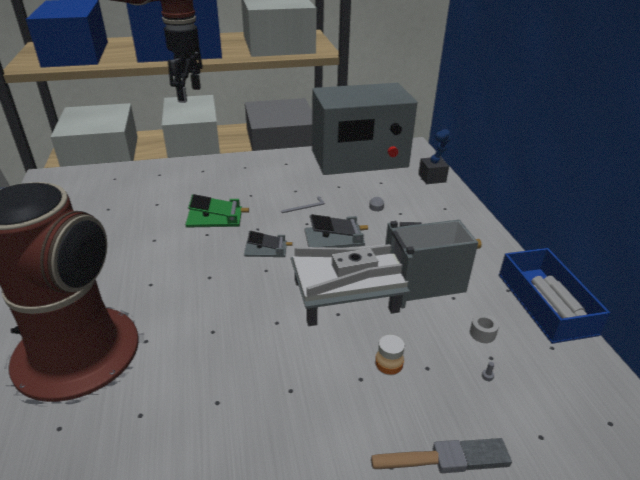

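Run:
```python
import cv2
a=cv2.imread("pics/top0.png");b=cv2.imread("pics/side0.png")
cv2.imwrite("pics/top_c.png",cv2.resize(a[160:400,140:460],None,fx=2.5,fy=2.5,interpolation=2))
cv2.imwrite("pics/side_c.png",cv2.resize(b[180:360,170:440],None,fx=2.9,fy=2.9,interpolation=2))
```

```text
(no output)
```

View pics/top_c.png

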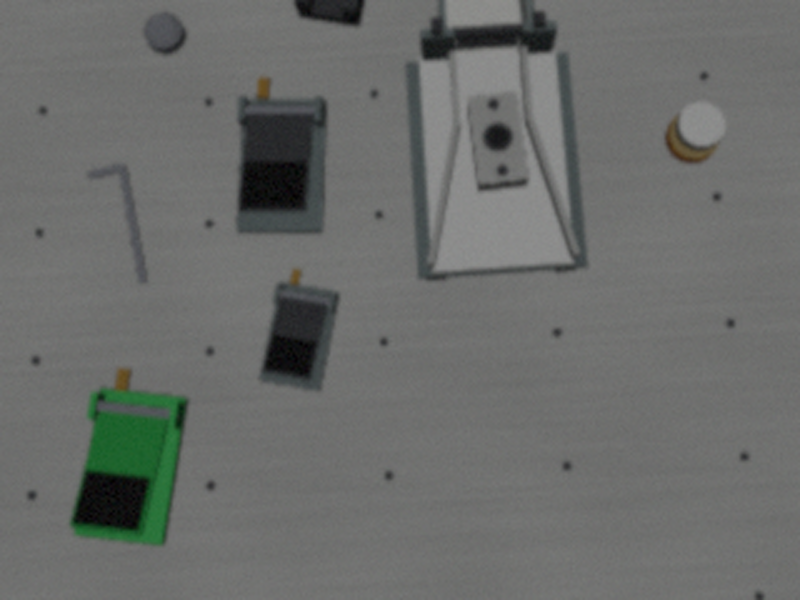

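View pics/side_c.png

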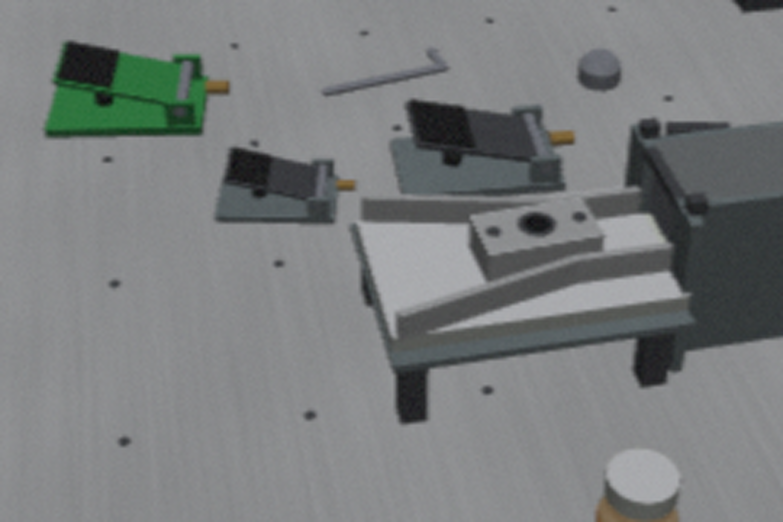

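Three treadles are in view: green (190,345), small grey (259,294) and large grey (252,225). The large grey one is the one meant, because it is not green and is the larger of the two grey ones; both crops confirm this. Its pad is at about (0.505, 0.251, 0.049). The jar is on the opposite side of the deck, at (415,217). Next I'll measure the yaws.

Run:
```python
from h import *
import pickle
p=eyes.get_image("top"); 
def yawrect(m,z):
    c=cv2.findContours(m.astype(np.uint8),0,1)[0]; c=max(c,key=cv2.contourArea)[:,0,:]
    w=np.array([ray_z(p,u,z)[:2] for u in c],np.float32)
    r=cv2.minAreaRect((w*1000).astype(np.float32)); return r, cv2.boxPoints(r)
for r in spotter.outline_of("part_centre",p): print("part",r["confidence"],yawrect(r["region"],.098),r["region"].sum())
for r in spotter.outline_of("treadle",p): print("tr",r["confidence"],yawrect(r["region"],.04),r["region"].sum())
pickle.dump(p,open("top.pkl","wb"))
print("deck front L,R",ray_z(p,(310.5,270),.07),ray_z(p,(374,266),.07))
for s,n in((-1,"b"),):
    pass
# my crops: block top corners in top_c -> full px
for u in((470,95),(515,92),(525,181),(479,186)): print(np.round(ray_z(p,(140+u[0]/2.5,160+u[1]/2.5),.098),4))
print('pad',[np.round(ray_z(p,(140+u[0]/2.5,160+u[1]/2.5),.048),4) for u in((246,161),(309,163),(304,211),(240,209))])
```

```text
part 0.67 (((521.5880126953125, 48.26013946533203), (86.94953155517578, 46.286739349365234), 4.312504768371582), array([[476.49603 ,  68.06884 ],
       [479.97662 ,  21.91315 ],
       [566.68    ,  28.451439],
       [563.1994  ,  74.60713 ]], dtype=float32)) 811
part 0.29 (((595.841064453125, 52.20738220214844), (385.16021728515625, 147.50164794921875), 0.216549351811409), array([[402.98358 , 125.22983 ],
       [403.54108 , -22.27077 ],
       [788.69855 , -20.815063],
       [788.14105 , 126.68553 ]], dtype=float32)) 8131
tr 0.81 (((533.4331665039062, 249.64540100097656), (63.566307067871094, 101.06855773925781), 84.35847473144531), array([[480.01923, 222.98392],
       [580.59827, 213.04846],
       [586.8471 , 276.3069 ],
       [486.26807, 286.24234]], dtype=float32)) 1159
tr 0.81 (((369.82275390625, 234.85256958007812), (44.77296829223633, 74.91752624511719), 75.41224670410156), array([[327.93323, 222.62222],
       [400.43567, 203.7533 ],
       [411.71228, 247.08292],
       [339.20984, 265.95184]], dtype=float32)) 662
tr 0.62 (((262.9875793457031, 389.40399169921875), (65.40693664550781, 108.5832748413086), 78.88562774658203), array([[203.41003, 367.7796 ],
       [309.95673, 346.8482 ],
       [322.56512, 411.02838],
       [216.01843, 431.95978]], dtype=float32)) 1473
deck front L,R [0.41016907 0.11521989 0.07      ] [ 0.41149429 -0.02315763  0.07      ]
[0.5625 0.0688 0.098 ]
[0.5631 0.0294 0.098 ]
[0.4826 0.0259 0.098 ]
[0.4804 0.0656 0.098 ]
pad [array([0.5273, 0.2748, 0.048 ]), array([0.5223, 0.2175, 0.048 ]), array([0.4779, 0.2231, 0.048 ]), array([0.4828, 0.2808, 0.048 ])]
```

```bash
python3 -m crank '[[0,0,-0.096,-24,-25,0,0.72],[0,0,-0.096,-22,-28,0,0.72],[0,0,-0.096,-19,-30,0,0.72],[0,0,-0.096,-16,-31,0,0.72],[0,0,0,-13,-33,0,0.72],[0,0,0,-13,-33,0,0.72],[0,0,0,-13,-33,0,0.72],[0,0,0,-13,-33,0,0.72]]' 30; python3 -c "
from h import *
o=ctrl.get_obs();print(np.round(R.from_rotvec(o['tool_rot']).as_matrix(),3),o['t'])"
```

```text
t: 2.32
tool_pos: [0.3429, 0.3124, 0.4036]
tool_rot: [-0.048, 3.141, 0.003]
contact_force: [1.4, 0.2, -0.6]
opening: 0.0124
[[-1.    -0.031  0.001]
 [-0.031  1.     0.002]
 [-0.001  0.002 -1.   ]] 2.3167
```

```bash
python3 -m crank '[[0,0,0,-12,-33.5,10,0.72],[0,0,0,-12,-33.5,10,0.72],[0,0,0,-12,-33.5,10,0.72],[0,0,0,-12,-33.5,10,0.72],[0,0,0,-12,-33.5,10,0.72],[0,0,0,-12,-33.5,10,0.72],[0,0,0,-12,-33.5,10,0.72],[0,0,0,-10,-32.5,10,0.72]]' 30
```

```text
t: 2.98
tool_pos: [0.4482, 0.0354, 0.3265]
tool_rot: [-0.05, 3.124, 0.01]
contact_force: [0.7, 1.2, -0.3]
opening: 0.012
```

Run:
```python
from h import *
p=eyes.get_image("side"); save(p,"side1",(230,150,470,330),3.3); o=ctrl.get_obs();print(o['tool_pos'],proj(p,o['tool_pos']-[0,0,.173]))
```

```text
[0.44899543 0.03127547 0.32449285] [[319.58186069 244.00084404]]
```

View pics/side1.png

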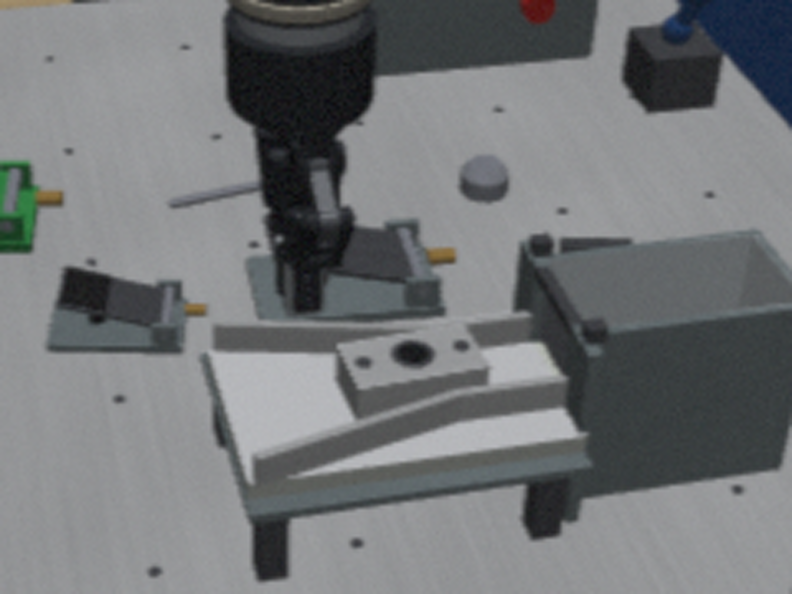

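```bash
python3 -m crank '[[0,0,0,3,8,0,0.72],[0,0,0,3,8,0,0.72],[0,0,0,0,0,0,0.72],[0,0,0,0,0,18,0.72],[0,0,0,0,0,18,0.72],[0,0,0,0,0,18,0.72],[0,0,0,0,0,14,0.72],[0,0,0,0,0,0,0.72]]' 30
python3 - <<'E'
from h import *
p=eyes.get_image("side"); save(p,"side2",(230,150,470,330),3.3); o=ctrl.get_obs();print(o['t'],o['tool_pos'],o['contact_force'],R.from_rotvec(o['tool_rot']).as_matrix().round(3))
E
```

```text
t: 3.7
tool_pos: [0.4431, 0.0524, 0.2578]
tool_rot: [-0.052, 3.118, 0.004]
contact_force: [-0.9, 0.2, 0.2]
opening: 0.0118
3.75 [0.44358695 0.05238572 0.25912189] [ 0.31574012  0.85284596 -0.59059132] [[-0.999 -0.033  0.025]
 [-0.033  0.999  0.003]
 [-0.025  0.002 -1.   ]]
```

View pics/side2.png

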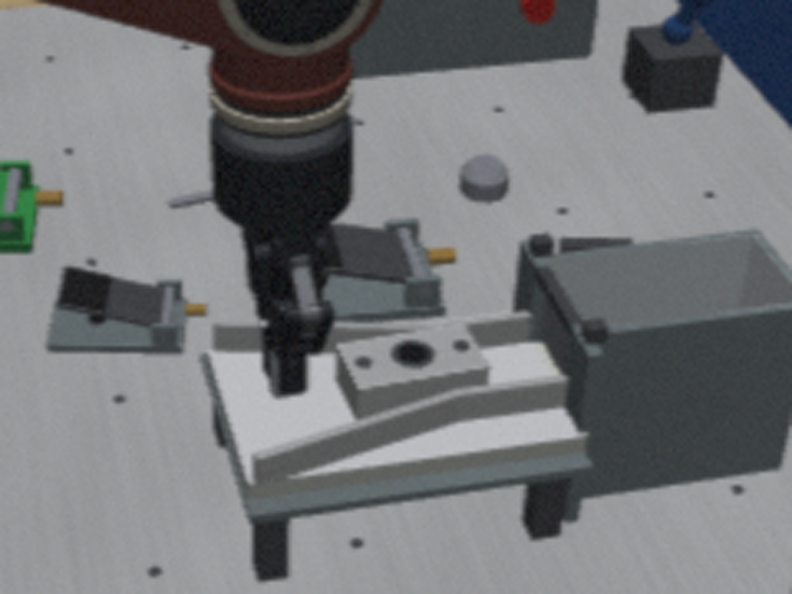

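```bash
python3 -m crank '[[0,0,0,-8,-0.5,5,0.72],[0,0,0,-10,-0.5,2,0.72],[0,0,0,-10,-0.5,0.3,0.72],[0,0,0,-10,-0.5,0.3,0.72],[0,0,0,-10,-0.5,0.3,0.72],[0,0,0,-10,-0.5,0.3,0.72]]' 30
python3 - <<'E'
from h import *
p=eyes.get_image("side"); save(p,"side3",(230,150,470,330),3.3); p=eyes.get_image("top"); save(p,"top3",(270,90,430,290),3);o=ctrl.get_obs();print(o['t'],o['tool_pos'],o['contact_force'],R.from_rotvec(o['tool_rot']).as_matrix().round(3))
E
```

```text
t: 4.25
tool_pos: [0.5033, 0.0579, 0.2598]
tool_rot: [-0.07, 3.109, 0.004]
contact_force: [-0.2, 1.1, 0.1]
opening: 0.0121
4.35 [0.50410076 0.05771483 0.26047465] [ 0.43233026 -0.28483065  0.85150984] [[-0.998 -0.045  0.034]
 [-0.044  0.999  0.003]
 [-0.034  0.002 -0.999]]
```

View pics/side3.png

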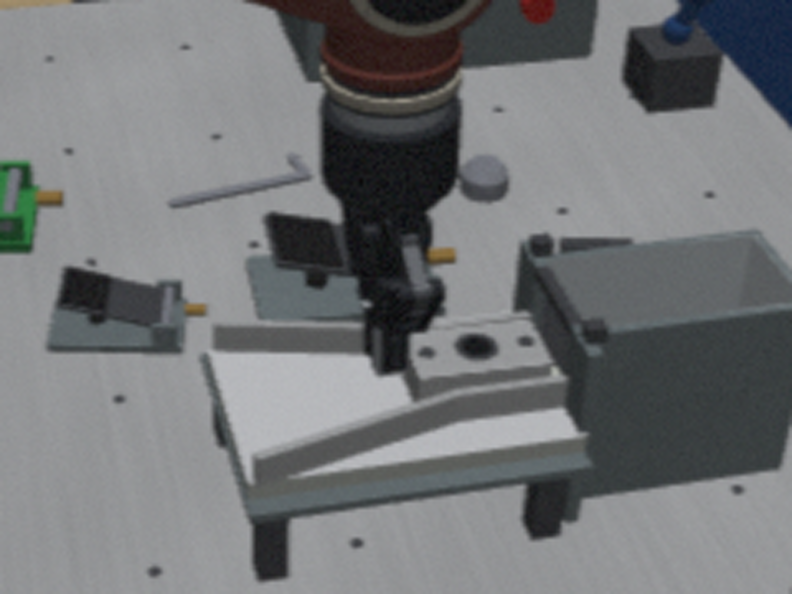

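View pics/top3.png

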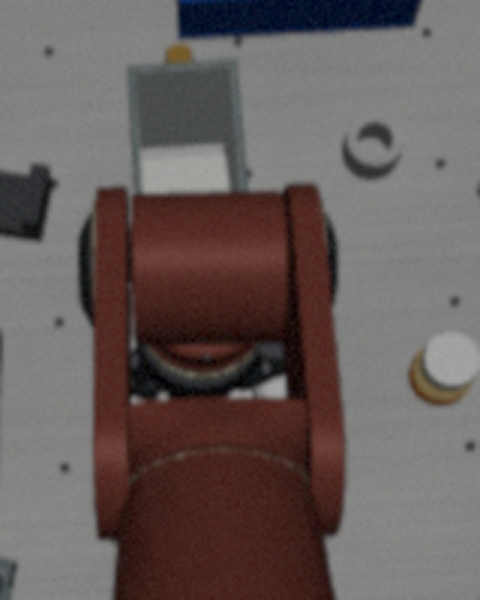

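```bash
python3 -m crank '[[0,0.012,0.01,-6,-2.5,4,0.72],[0,0.012,0.01,-8,-2.5,3,0.72],[0,0.01,0.01,-9,-2,2,0.72],[0,0.004,0.003,-9,-1.5,1,0.72],[0,0.004,0.003,-9,-1.2,1,0.72],[0,0.004,0.003,-9,-1,1,0.72]]' 30
python3 - <<'E'
from h import *
p=eyes.get_image("side"); save(p,"side4",(230,150,470,330),3.3); o=ctrl.get_obs();print(o['t'],o['tool_pos'],o['contact_force'],R.from_rotvec(o['tool_rot']).as_matrix().round(3))
E
```

```text
t: 4.85
tool_pos: [0.5562, 0.0495, 0.2505]
tool_rot: [0.008, -3.124, -0.004]
contact_force: [-2.3, 1.3, 1.0]
opening: 0.0121
4.9 [0.55751091 0.04914439 0.25063323] [-0.57519557 -1.18023665  0.65523172] [[-1.    -0.005 -0.015]
 [-0.005  1.     0.002]
 [ 0.015  0.002 -1.   ]]
```

View pics/side4.png

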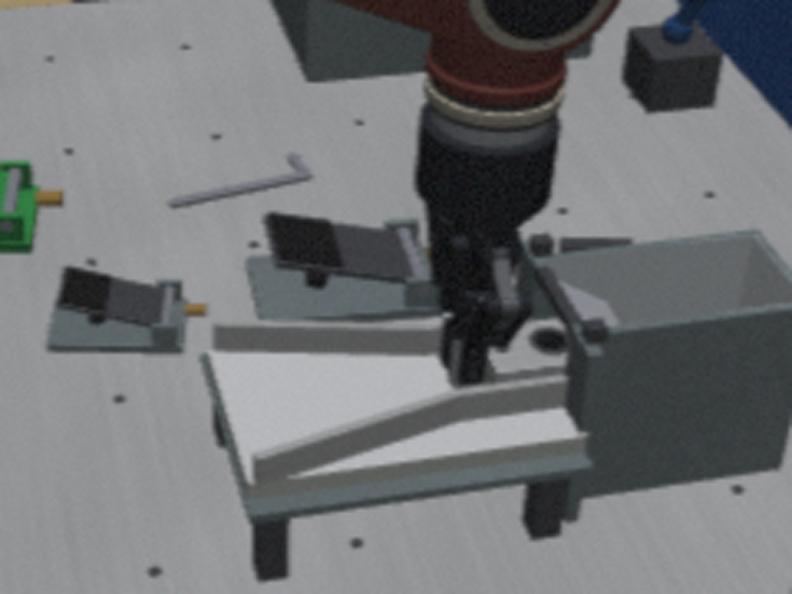

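```bash
python3 -m crank '[[0,-0.006,0,-9,0,0,0.72],[0,-0.006,0,-9,0,0,0.72],[0,-0.003,0,-8,0,0,0.72],[0,0,0,0,0,0,0.72]]' 30
python3 - <<'E'
from h import *
p=eyes.get_image("side"); save(p,"side5",(230,150,470,330),3.3); o=ctrl.get_obs();print(o['t'],o['tool_pos'],o['contact_force'],R.from_rotvec(o['tool_rot']).as_matrix().round(3))
p=eyes.get_image("top"); save(p,"top5",(270,90,430,290),3)
E
```

```text
t: 5.23
tool_pos: [0.5872, 0.0489, 0.25]
tool_rot: [-0.007, 3.139, 0.003]
contact_force: [-0.3, -0.9, 0.5]
opening: 0.0118
5.2833 [0.5866157  0.04897048 0.2498183 ] [0.26516127 0.51981223 0.38674271] [[-1.    -0.004  0.002]
 [-0.004  1.     0.002]
 [-0.002  0.002 -1.   ]]
```

View pics/side5.png

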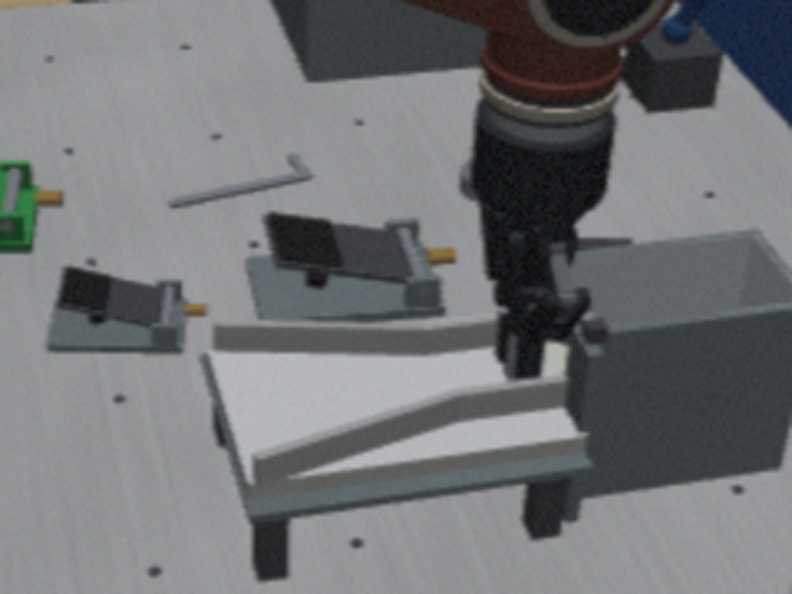

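View pics/top5.png

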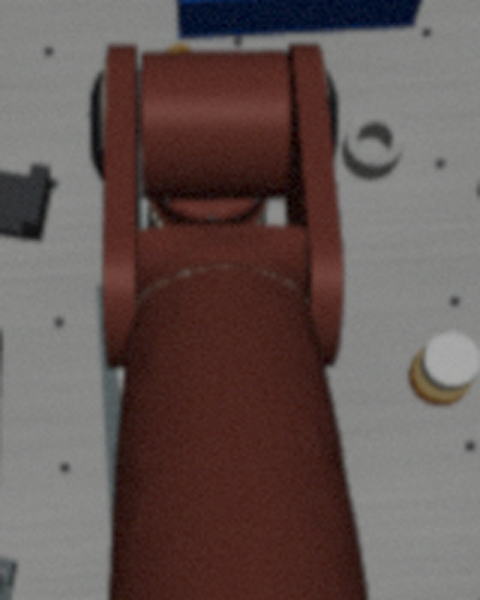

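```bash
python3 -m crank '[[0,0,0,20,0,-1,0.72],[0,0,0,25,0,-5,0.72],[0,0,0,10,0,-35,0.72],[0,0,0,0,15,-35,0.9],[0,0,0,0,35,-15,1],[0,0,0,0,40,0,1],[0,0,0,0,40,0,1],[0,0,0,0,40,0,1]]' 60
python3 - <<'E'
from h import *
o=ctrl.get_obs();print(o['t'],o['tool_pos'],o['contact_force'],o['opening'],R.from_rotvec(o['tool_rot']).as_matrix().round(3))
p=eyes.get_image("top"); save(p,"top6",(220,90,420,290),3)
p=eyes.get_image("side"); save(p,"side6",(230,150,470,330),3.3);
E
```

```text
t: 6.0
tool_pos: [0.5259, 0.2181, 0.3438]
tool_rot: [-0.013, -3.141, -0.003]
contact_force: [0.8, -0.1, 0.2]
opening: -0.0
6.0 [0.52592968 0.2180934  0.34383904] [ 0.84375878 -0.09245445  0.1997124 ] -4.667738575318915e-05 [[-1.     0.009 -0.001]
 [ 0.009  1.     0.002]
 [ 0.001  0.002 -1.   ]]
```

View pics/side6.png

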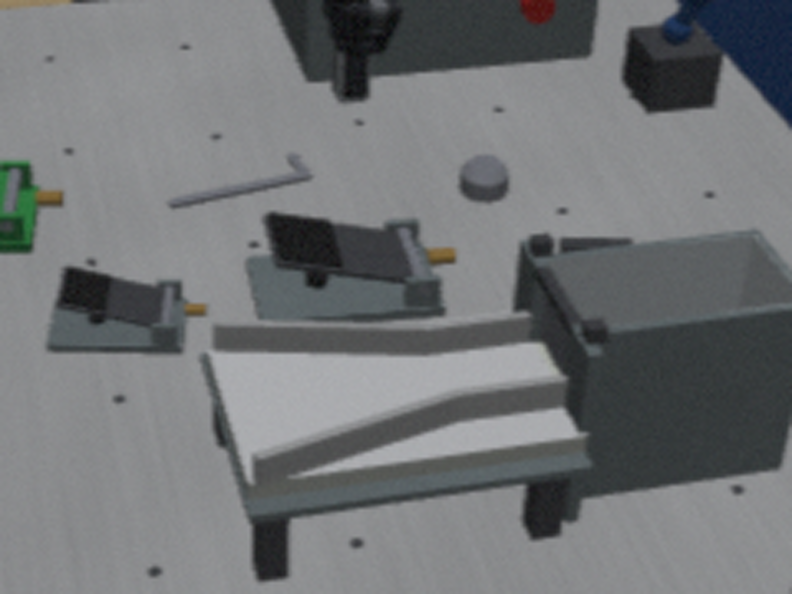

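View pics/top6.png

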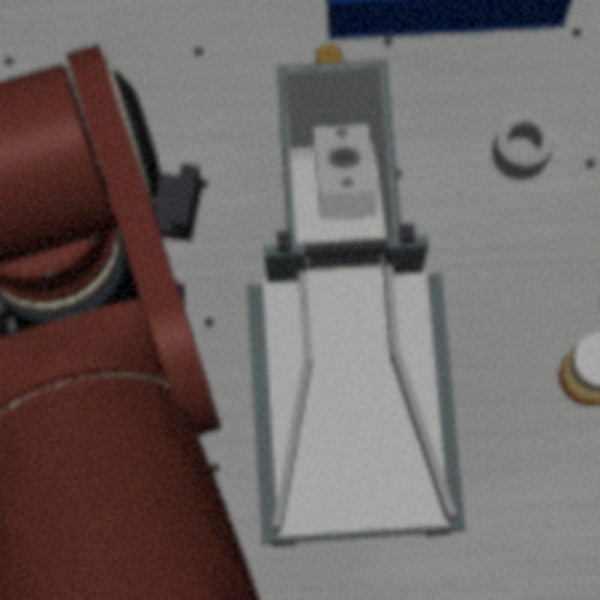

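The block is in the box and off the sill, and the flap looks shut. Next is the large grey treadle.

```bash
python3 -m crank '[[0,0,0,10,12,20,1],[0,0,0,10,12,20,1],[0,0,0,4,4,20,1],[0,0,0,0,0,20,1],[0,0,0,0,0,0,1]]' 60
python3 - <<'E'
from h import *
p=eyes.get_image("side"); save(p,"side7",(230,130,470,310),3.3); o=ctrl.get_obs();print(o['t'],o['tool_pos'],o['contact_force'],R.from_rotvec(o['tool_rot']).as_matrix().round(3)); print(proj(p,o['tool_pos']-[0,0,.173]),proj(p,[[.504,.251,.049]]))
E
```

```text
t: 6.52
tool_pos: [0.4994, 0.2516, 0.2632]
tool_rot: [-0.005, 3.138, 0.005]
contact_force: [-0.3, -1.0, -0.9]
opening: -0.0001
6.5667 [0.50012098 0.25174149 0.26513015] [-0.6520854  -0.26407201 -0.98633288] [[-1.    -0.003  0.006]
 [-0.003  1.     0.004]
 [-0.006  0.004 -1.   ]]
[[320.73342559 205.67098785]] [[322.16861828 221.74250491]]
```

View pics/side7.png

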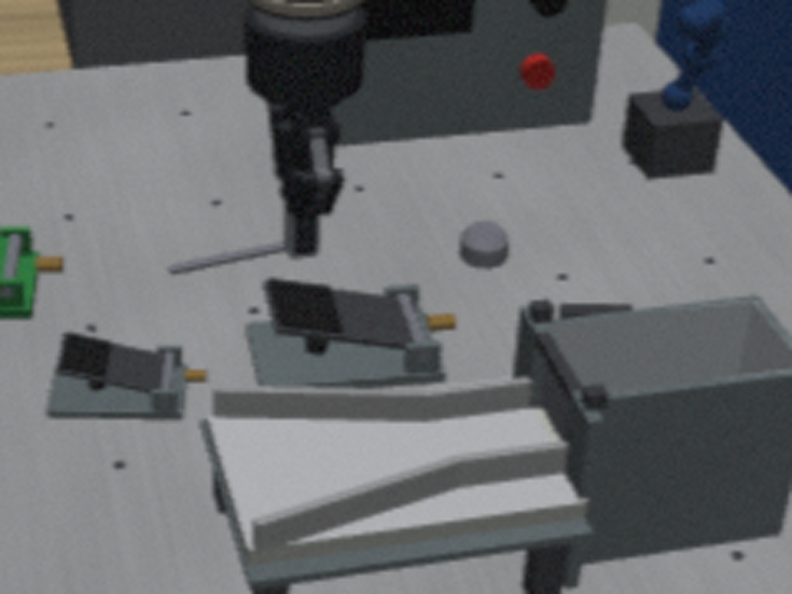

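```bash
python3 -m crank '[[0,0,0,0,0,14,1],[0,0,0,0,0,14,1],[0,0,0,0,0,12,1],[0,0,0,0,0,6,1]]' 60;  python3 -m crank '[[0,0,0,0,0,5,1],[0,0,0,0,0,4,1]]'; python3 -m crank '[[0,0,0,0,0,4,1],[0,0,0,0,0,4,1]]'
```

```text
t: 6.9
tool_pos: [0.5033, 0.2511, 0.2225]
tool_rot: [-0.001, 3.126, 0.011]
contact_force: [-1.5, 0.4, 4.0]
opening: 0.0001
t: 7.07
tool_pos: [0.504, 0.251, 0.214]
tool_rot: [0.001, 3.127, 0.012]
contact_force: [-3.5, 0.2, 6.9]
opening: -0.0
t: 7.23
tool_pos: [0.5047, 0.2512, 0.2079]
tool_rot: [0.002, 3.129, 0.012]
contact_force: [-5.0, -0.6, 8.7]
opening: 0.0002
```

```bash
python3 -m crank '[[0,0,0,0,0,3,1],[0,0,0,0,0,3,1]]'; python3 -m crank '[[0,0,0,0,0,3,1],[0,0,0,0,0,3,1]]'
```

```text
t: 7.4
tool_pos: [0.5053, 0.2514, 0.2055]
tool_rot: [0.002, 3.133, 0.011]
contact_force: [-14.0, -4.4, 25.9]
opening: 0.0003
t: 7.57
tool_pos: [0.5062, 0.2517, 0.2057]
tool_rot: [0.002, 3.138, 0.008]
contact_force: [-11.2, -2.7, 17.9]
opening: 0.0002
```

Force jumped to 26 N and the tool stopped sinking at z = 0.2055, so the treadle is at its stop. I'll confirm that in a picture, then lift.

```bash
python3 - <<'E'
from h import *
p=eyes.get_image("side"); save(p,"side8",(250,150,410,270),5); print(ctrl.get_obs()['contact_force'])
E
python3 -m crank '[[0,0,0,0,0,-10,1],[0,0,0,0,0,-15,1],[0,0,0,0,0,-30,1],[0,0,0,0,0,-40,1],[0,0,0,0,0,-30,1],[0,0,0,30,20,0,1],[0,0,0,30,20,0,1],[0,0,0,30,20,0,1]]'; python3 -m crank '[[0,0,0,30,20,0,1],[0,0,0,0,0,0,1],[0,0,0,0,0,0,1]]';python3 - <<'E'
from h import *
p=eyes.get_image("side"); save(p,"side9",(230,130,470,310),3.3)
p=eyes.get_image("top"); save(p,"top9",(220,90,420,290),3); o=ctrl.get_obs(); print(o['t'],o['tool_pos'],o['contact_force'])
E
```

```text
[-11.42458864  -3.58416462  18.59756495]
t: 8.28
tool_pos: [0.422, 0.3095, 0.345]
tool_rot: [0.02, 3.117, 0.017]
contact_force: [-0.1, 0.3, 0.3]
opening: 0.0003
t: 8.53
tool_pos: [0.3876, 0.3331, 0.3472]
tool_rot: [0.012, 3.112, 0.024]
contact_force: [0.5, -1.0, -0.5]
opening: 0.0002
8.6333 [0.38850052 0.33247116 0.3468529 ] [ 0.45953316 -0.31796637  0.30329164]
```

View pics/side8.png

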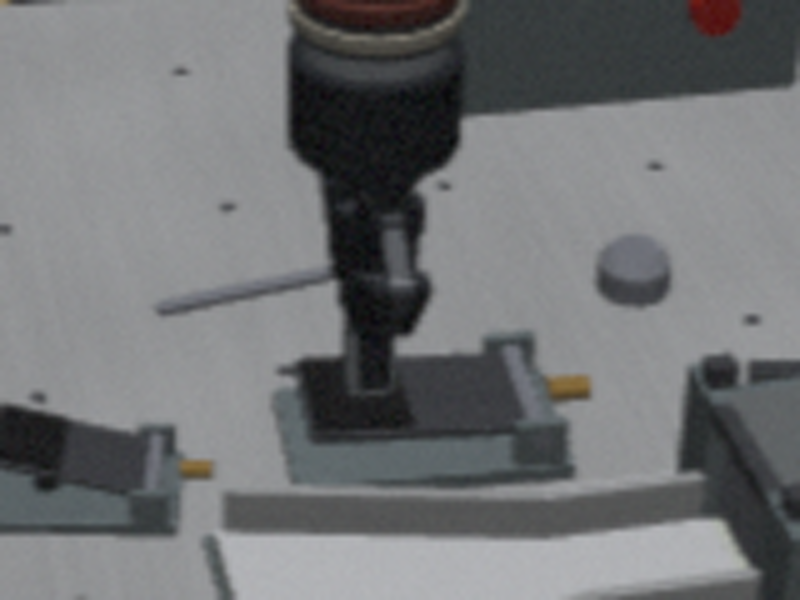

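View pics/side9.png

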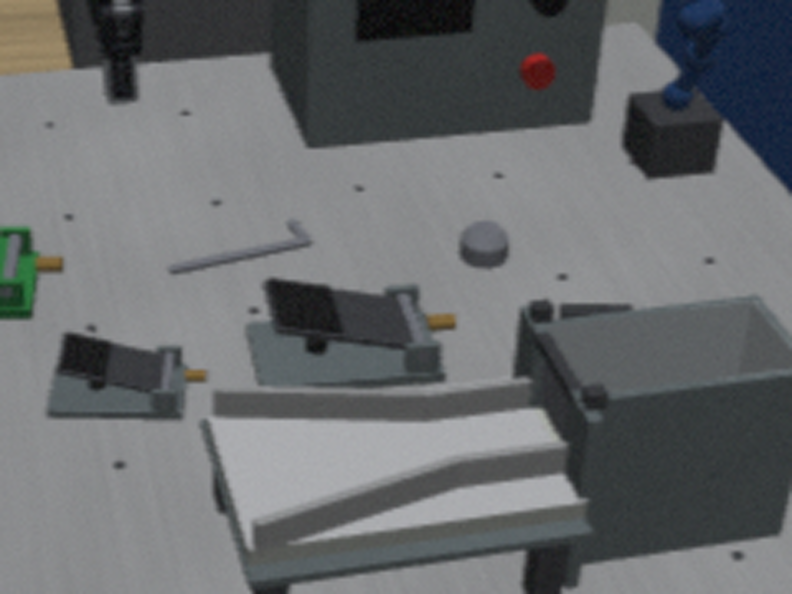

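View pics/top9.png

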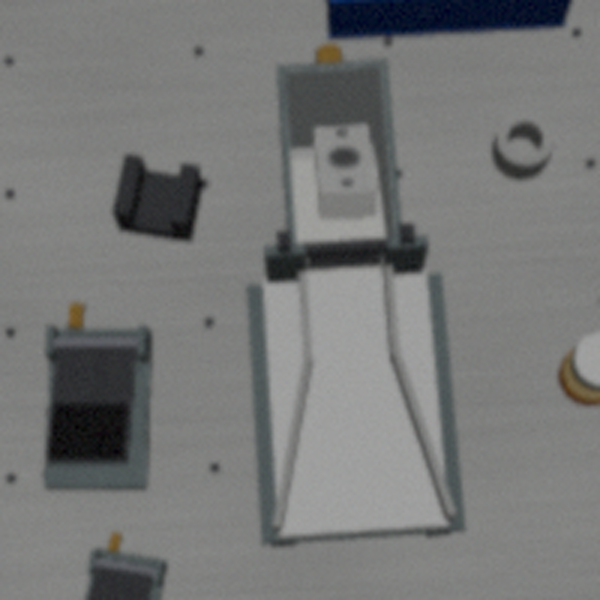

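Run:
```python
from h import *
import pickle
p=pickle.load(open("top.pkl","rb"))
print(proj(p,[[.707,.052,.053],[.607,.052,.098]]))
p=eyes.get_image("top"); print([(r["confidence"],r["centre"]) for r in spotter.look_for("flap",p)], [(r["confidence"],r["centre"]) for r in spotter.mark_of("jar",p)])
save(p,"top10",(280,90,370,190),6)
```

```text
[[331.63887771 145.22350227]
 [334.49343084 178.38897089]]
[] [(0.91, [0.5382, -0.1422, 0.003])]
```

View pics/top10.png

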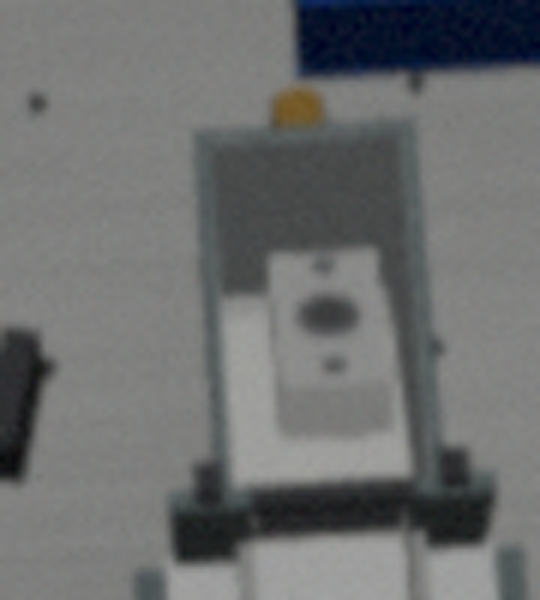

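```bash
python3 -c "
from station import ctrl
print(ctrl.finish_job())"
```

```text
the job is handed in; nothing more can be done
None
```

I pushed the block through the flap into the blow-off box, then pressed the large grey treadle down and let it spring back. I handed the job in at about 9 s; no verdict is reported.

- **Block:** it lies at the bottom of the chute against the back wall, within about 4 pixels of where I computed it should rest. It did not move between the two last looks.
- **Flap:** nothing of it shows inside the box in the top view, and clear chute shows between the lintel and the block, so I take it as shut. The flap detector reported nothing in that last top picture, so it did not confirm this separately.
- **Treadle:** the tool stopped sinking after about 17 mm with the vertical force at 26 N. The picture showed the plate level at its stop, and after the lift it was back up.
- **Jar:** in the last picture it stands where it was, within about 4 mm.
- **Limits:** the highest force I read was about 30 N in total, and the arm was clear of everything when I handed the job in.

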